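# Shim the rocking vice stand

### The arm

A 6-joint arm with a two-finger parallel gripper is mounted at the origin on a cart in front of the work surface, level with it; the furniture and walls round the work are solid. World frame = base frame: x ahead of the robot, y to its left, z up, the work surface at z = 0. Lengths are in m, angles in rad, forces in N, time in s.
With the tool pointing down it reaches from about 0.3 to 0.875 m from the base axis. Payload 6.4 kg.
Tool frame: the origin (TCP) lies midway between the tips of the shut fingers; the grasp point (between the pads) lies 19 mm behind it; x points along the fingers, y is the direction in which the jaws open and shut, and the axes are right-handed (so a half turn about x gives the same grasp; the last joint's range is limited). The gripper opens to 85 mm and grips with 20 to 120 N. Pads are 22 mm wide; open, the fingers measure 114 mm over their backs; the gripper's body (76 mm by 85 mm) begins 54 mm behind the grasp point. The pads swing forward as they close: fully open they stand 13 mm farther back than shut.
Start: joints at [-1.329, 0.181, 1.607, -0, 1.354, -0.206], TCP at [0.249, -0.518, 0.231] pointing down, gripper open.
Joint ranges: [-2.99, 2.99], [-0.89, 2.07], [0.3, 2.58], [-1.14, 4.28], [0, 2.63], [-3.12, 3.12]. Speed limits (rad/s): [2.57, 2.57, 3.01, 3.14, 3.14, 3.14].

### API

Orientations are given as a unit quaternion [x, y, z, w].
In Python, from bench import ctrl gives the robot as it stands.
- The arm moves only by the tool arm_command, never from a script. Its argument "series" is a list of rows, each a list of 4 numbers: the shift along the tool's x, y, z each as a share of 0.05 m, from -1 to 1, then the turn about the tool's x as a share of 5 degrees, from -1 to 1. In form: [[dx, dy, dz, spin], ...]. A call has 1 to 20 rows; each row shifts and turns the commanded pose from where the row before left it, along the tool's axes as they then stand; what a row does not reach is not made up. A row lasts 1/8 s, in which the tool goes at most 62.5 mm and 10.7 degrees, less where a joint would pass 70% of its speed; a pose out of reach is approached as far as the arm can. A call with a number of a shift or a turn outside -1 to 1 is refused whole. A call with a gripper value outside its range is refused whole. "claw" is the opening, from 0 (shut) to 1 (fully open), set as the call begins (left out, the last holds). The fingers move at their own pace and stop on an object; "grip_force" is the grip in N (left out, the last holds). Time passes only in rows, so rows that do not move let the fingers close. It gives the time, the measured TCP pose, the force and the opening at its end, in the units of the state.
- ctrl.read_state(): the state, without advancing time (a new reading comes with each control period).
- ctrl.snapshot(name): name is "scene" or "top" or "wrist"; returns the picture (420x560x3 uint8, red, green, blue); there is no depth.
- ctrl.calibration(name): a dict with "mtx" (3x3 intrinsics, pixels), "k1" (the pictures are not rectified: a ray, as slopes to the right and down, at radius r is drawn at 1 + k1 r^2 times it, then the intrinsics apply), "R" (3x3) and "t" (3): a world point X has camera coordinates R X + t. Camera axes: x right, y down, z forward; pixel columns grow to the right and rows downward; lengths in m; the calibration is good to about 2 mm. A picture is of the moment at which its call begins: read the wrist's pose just before it. calibration takes no time and is no camera call; for the wrist camera it gives the pose at the moment of the call.
- ctrl.sign_off(): hands the job in, once; it reports no verdict.
The state is a dict: "time": time; "q": joint angles; "qvel": joint speeds; "joint_torque": joint torques, N m; "tcp_pos": TCP position; "ee_rot": TCP orientation; "force": force on the tool from outside, world axes, zero at the start; "torque": the same for the moment, N m; "gripper_width": finger opening in m.
Only numpy, scipy, OpenCV 4.12 (cv2) and the standard library are available. Lean on these libraries where they do the work, as an engineer would, in place of code of your own. Each camera call takes 0.05 s, during which the arm holds its last target. There are 200 camera calls.

### The job

The vice stand rocks because its brass foot does not reach the table. Slide the flat brass packer under that foot so that the foot sits over the middle of its seat, then slide the taper shim in on top of the packer from the neighbouring side until it is just snug under the foot, gently: do not force it, jack the stand up or shove it along. Finally press down firmly on the plate corner above that foot to prove that it no longer rocks, and leave both shims in place and everything else where it was.

Things in the scene. Friction and masses are not known exactly. Their poses are not given: they have to be found in the camera images.
- stand: Loose stand, about 3.6 kg: grey plate 170 (x) x 130 (y) x 8 mm, underside 18 mm above the table, on four 24 mm round feet at x +-70, y +-50 mm. On it a blue vice, top 72 mm above the table, over x -70..70, y -45..25 mm; the -x +y corner is bare. Origin on the table under the plate's centre, z up. Three black ball feet stand on the table; the brass foot (-70, +50) hangs clear.
- short_foot (a point): Point on the table straight below the centre of the brass foot (24 mm disc, 7 mm high, on a stud); axes as the stand's. The foot's underside is 7.0 to 10.0 mm above the table, different every time; it is seized and does not adjust. The plate's edges are 15 mm out from its centre on the -x side, where the packer goes in (along +x), and the +y side, where the taper goes in (along -y).
- corner_top (a point): Top of the plate, 26 mm above the table, straight above the brass foot: the place to press; axes as the stand's. Before shimming, about 4 N there rocks the stand down onto the brass foot. 6 to 15 N is a firm test.
- packer: Loose flat brass packer, about 110 g, lying on the table: plate 4 mm thick, 34 mm wide, from x = -75 (tail) to x = +30 mm (nose). Origin under the middle of its seat, where the foot's centre belongs; x towards the nose. A blue grip fin 22 (x) x 14 (y) mm stands on its tail, centred at x = -62, up to 42 mm above the table.
- packer_grip (a point): Middle of the packer's blue fin, 30 mm above the packer's underside; axes as the packer's.
- taper: Loose steel taper shim, about 110 g, 26 mm wide. Origin at table level below the nose, x towards the nose, z up. Its tail block (x -80 to -48, 12 mm high) stands on the table; the tongue (x -48 to 0) reaches forward, underside 4.3 mm above the table, so it passes over the packer. Tongue 1.6 mm thick at the nose, 1 mm thicker every 8 mm towards the tail.
- taper_grip (a point): Middle of the taper's green grip fin (22 (x) x 14 (y) mm, centred at x = -66, from 12 to 46 mm above the table), 34 mm above the table; axes as the taper's.
- taper_tail (a point): Middle of the upright rear face of the taper's tail block, 6 mm above the table; axes as the taper's. Free, the taper slides with about 1 N; a push of 4 to 6 N means snug (over 10 N is forcing it), when the nose is 10 to 36 mm past the foot's near rim. It then holds by friction. Let go from a stiff grip it may settle a few tenths of a mm and want a last push here with closed fingers.
- oil_bottle: Bystander: small oil bottle 34 x 33 x 95 mm with red spout; origin under its centre.
- wire_reel: Bystander: white reel 60 x 60 x 50 mm; origin under its centre.
- screwdriver: Bystander: screwdriver with orange handle, 27 x 190 x 27 mm, lying; origin under its centre, long along its y. To the right of it stand fixed grey magazines up to 240 mm tall, and at the table's left edge a fixed clamp 150 mm tall: keep the arm clear of them.
Mind the look-alikes: they are no part of the job. What is shaped like the taper but turquoise is not meant.

How it is judged:
On the way, in this order (a step that is already met when the one before it is completed fails the run):
1. the packer lies flat under the brass foot, the foot's centre over its seat (x of short_foot in the frame of packer between -0.013 and 0.013 m and y of short_foot in the frame of packer between -0.009 and 0.009 m and height (world z) of packer below 0.003 m and angle between packer's own z axis and vertical below 0.05 rad), for 0.2 s.
2. the taper shim is snug between packer and foot (x of short_foot in the frame of packer between -0.013 and 0.013 m and y of short_foot in the frame of packer between -0.009 and 0.009 m and y of short_foot in the frame of taper between -0.009 and 0.009 m and x of short_foot in the frame of taper between -0.035 and 0.007 m and contact force between stand and taper above 1 N and contact force between taper and packer above 0.1 N and contact force between the fingers and stand below 0.1 N), for 0.2 s.
3. the fingers press down on the corner above the foot and the stand does not rock (contact force between the fingers and stand above 5 N and horizontal distance between the grasp point and corner_top below 0.04 m and angle between stand's own z axis and vertical below 0.012 rad), for 0.2 s.
At the end, for the whole second after the job is handed in: Packer under the brass foot (foot centre within 13 mm along, 9 mm across of its seat); taper on it under the foot (within 9 mm across, nose 5 mm or more past the near rim), loaded by the stand (over 0.5 N) and pressing on the packer (0.1 N); stand level within 0.008 rad; all at rest (x of short_foot in the frame of packer between -0.013 and 0.013 m and y of short_foot in the frame of packer between -0.009 and 0.009 m and y of short_foot in the frame of taper between -0.009 and 0.009 m and x of short_foot in the frame of taper between -0.035 and 0.007 m and contact force between stand and taper above 0.5 N and contact force between taper and packer above 0.1 N and angle between stand's own z axis and vertical below 0.008 rad and angle between taper's own z axis and vertical below 0.05 rad and linear speed of each of stand, taper, packer below 0.02 m/s); the robot touches nothing.
It fails at once if the taper is forced: over 11 N between it and the stand while the fingers do not press the stand (contact force between stand and taper above 11 N and contact force between the fingers and stand below 0.1 N).
It fails at once if the corner above the foot is jacked up by more than 2 mm (height (world z) of corner_top above 0.028 m).
It fails at once if the stand is shoved by more than 4 mm (distance of stand from where it was at the start of the episode above 0.004 m).
It fails at once if the corner is pressed with more than 40 N (contact force between the fingers and stand above 40 N).
It fails at once if a bystander is moved by more than 30 mm (distance of any of oil_bottle, wire_reel, screwdriver from where it was at the start of the episode above 0.03 m).
It also fails if it takes over 72 s, if anything falls off the work surface, if the arm or the gripper's body presses on something with over 40 N, if the wrist force passes 120 N, or if a joint passes its speed limit or range.

## Working session

There is one attempt and no reset: what is moved stays moved. The work goes in short steps, Python scripts to look and compute and a tool call to move; the robot and the scene stay as the last step left them, time stands still between calls to the robot, and variables do not carry over. Pictures are saved under pics/ and viewed, about 8 in all and at most 12, crops included, and the job is handed in when it is done.

Besides the shell and the picture viewer there is one more tool, called after "Call:" in YAML: its name, and indented under it one key for each argument. arm_command: Moves the arm, as the interface text tells. Its arguments: {"type":"object","properties":{"series":{"type":"array"},"claw":{"type":"number"},"grip_force":{"type":"number"}},"required":["series"]}

```bash
mkdir -p pics; ls; python3 - <<'E'
from bench import ctrl
import cv2,json
for n in("top","scene"):
    im=ctrl.snapshot(n); cv2.imwrite(f"pics/{n}0.png",im[:,:,::-1])
    print(n,ctrl.calibration(n))
print(ctrl.read_state())
E
```

```text
pics
top {'mtx': array([[526.59920355,   0.        , 281.63562943],
       [  0.        , 526.59920355, 209.55740055],
       [  0.        ,   0.        ,   1.        ]]), 'k1': -0.00971814781870906, 'R': array([[-0.02859781, -0.99937351, -0.02085089],
       [-0.99765235,  0.02983464, -0.0616415 ],
       [ 0.06222496,  0.01903913, -0.99788054]]), 't': array([-0.21558828,  0.51755399,  1.05815931])}
scene {'mtx': array([[428.96348286,   0.        , 285.25456577],
       [  0.        , 428.96348286, 209.83770225],
       [  0.        ,   0.        ,   1.        ]]), 'k1': -0.07838470143161563, 'R': array([[ 0.54426662, -0.83887096,  0.00832849],
       [-0.52188164, -0.34634073, -0.77954323],
       [ 0.65682067,  0.41993288, -0.62629305]]), 't': array([-0.4753054 ,  0.2265868 ,  0.82523222])}
{'time': 0.1, 'q': array([-1.32929929e+00,  1.81474181e-01,  1.60790852e+00,  1.38714556e-05,
        1.35380215e+00, -2.06319529e-01]), 'qvel': array([ 0.00028317, -0.00185407, -0.00131531, -0.00149254, -0.00037182,
       -0.00075566]), 'joint_torque': array([ 1.02567941e-03, -4.45879018e+01, -3.52237308e+01, -2.36926116e-04,
        4.15998788e-03, -3.64956338e-05]), 'tcp_pos': array([ 0.24886232, -0.51780437,  0.23046982]), 'ee_rot': array([-0.68945025, -0.15756927,  0.68946047, -0.15644342]), 'force': array([-0.01563102,  1.16172735, -0.08719563]), 'torque': array([-3.02316285e-05, -6.01696415e-03, -1.73435092e-02]), 'gripper_width': 0.08550587411588165}
```

View pics/top0.png

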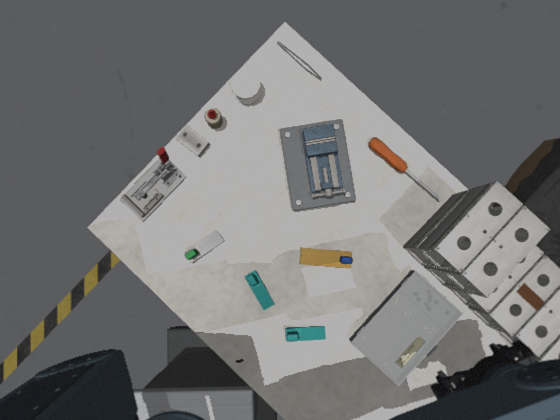

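View pics/scene0.png

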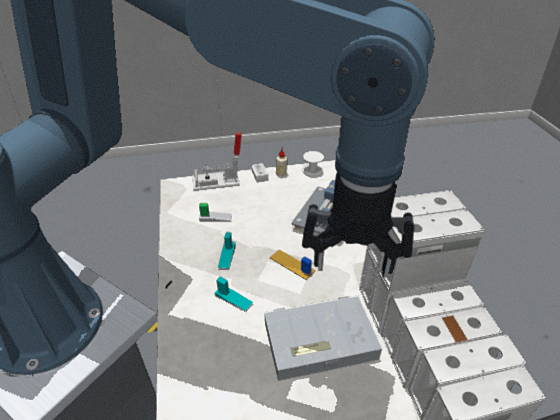

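The top view shows the stand at about (317,165), with its bare corner and brass foot at lower left, about (297,202). The brass packer is at (327,258) with its blue fin at (346,260). There are three taper-shaped parts: grey steel with a green fin at (205,246), turquoise at (260,290) and turquoise at (306,333). Only the grey one fits the description. I'll confirm that in one enlarged crop and measure it.

```bash
cat > h.py <<'E'
import numpy as np, cv2
from bench import ctrl
from scipy.spatial.transform import Rotation as Rn
def ray(c,uv):
    K=c['mtx']; d=np.array([c['k1'],0,0,0,0.])
    p=cv2.undistortPoints(np.array(uv,float).reshape(-1,1,2),K,d).reshape(-1,2)
    D=np.c_[p,np.ones(len(p))]@c['R']; return -c['R'].T@c['t'],D
def toplane(c,uv,z):
    o,D=ray(c,uv); z=np.asarray(z,float); s=(z-o[2])/D[:,2]; return o+s[:,None]*D
def proj(c,X):
    r,_=cv2.Rodrigues(c['R']); return cv2.projectPoints(np.array(X,float).reshape(-1,1,3),r,c['t'],c['mtx'],np.array([c['k1'],0,0,0,0.]))[0].reshape(-1,2)
def pose():
    s=ctrl.read_state(); R=Rn.from_quat(s['ee_rot']).as_matrix(); return s,R
E
python3 - <<'E'
from h import *
im=cv2.imread("pics/top0.png")
a=cv2.resize(im[215:350,175:365],None,fx=4,fy=4,interpolation=cv2.INTER_CUBIC)[:, :380+400]
b=cv2.resize(im[110:220,265:365],None,fx=5,fy=5,interpolation=cv2.INTER_CUBIC)
cv2.imwrite("pics/cropa.png",a); cv2.imwrite("pics/cropb.png",b)
c=ctrl.calibration("top")
s,R=pose(); print(R.round(3))
pts={"platecorners":([(281,129),(342,120),(355,203),(293,210)],.026),"packerends":([(300,258),(352,260)],.004),"taper":([(223,236),(190,254)],.01)}
for k,(u,z) in pts.items(): print(k,toplane(c,u,z).round(3).tolist())
w=ctrl.calibration("wrist"); T=s['tcp_pos']
print("wrist cam in tool", R.T@(-w['R'].T@w['t']-T), (w['R']@R).round(3), w['mtx'][0,0],w['k1'])
E
```

```text
[[-0.     0.433 -0.901]
 [ 0.002 -0.901 -0.433]
 [-1.    -0.002 -0.   ]]
platecorners [[0.674, -0.234, 0.026], [0.689, -0.359, 0.026], [0.519, -0.379, 0.026], [0.509, -0.254, 0.026]]
packerends [[0.411, -0.265, 0.004], [0.404, -0.371, 0.004]]
taper [[0.461, -0.109, 0.01], [0.426, -0.041, 0.01]]
wrist cam in tool [-0.14251658  0.00022035 -0.07817732] [[-0.001  1.    -0.   ]
 [-0.302  0.     0.953]
 [ 0.953  0.001  0.302]] 291.05661591966214 -0.018847190394317006
```

View pics/cropa.png

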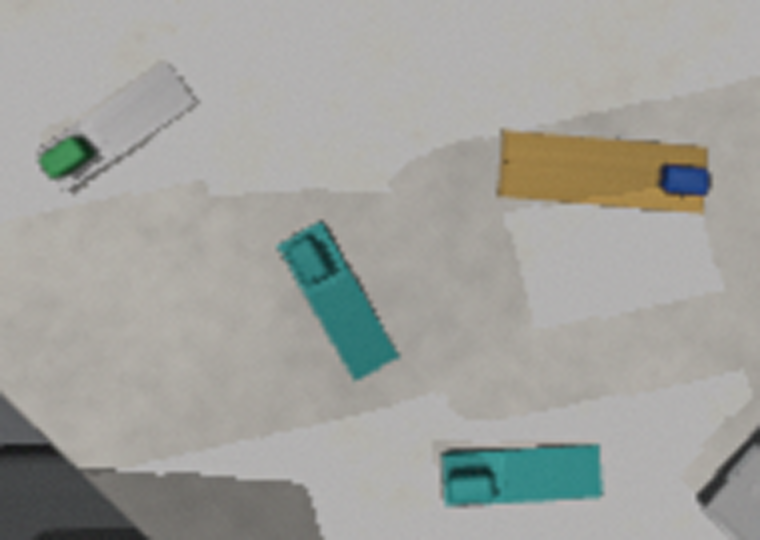

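View pics/cropb.png

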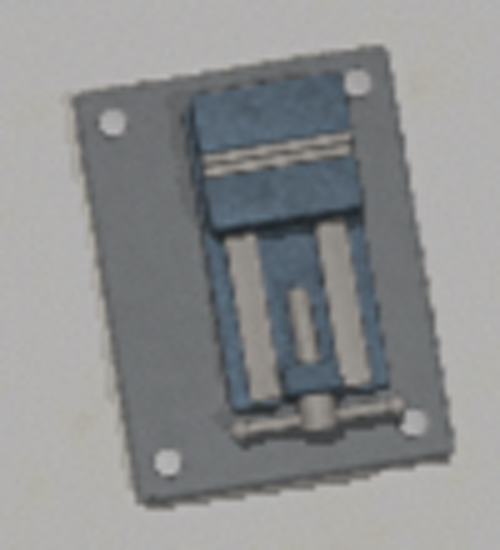

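The crops confirm it: the light-grey steel taper has its green fin at crop (66,157) and its nose at (180,82). Both other taper shapes are fully turquoise, so they're decoys. In the second crop the bare corner, with its bolt over the brass foot, is at crop (168,462). Next I fit the poses.

```bash
cat >> h.py <<'E'
from scipy.optimize import least_squares
def fit(c,model,uv,x0):
    m=np.array(model,float); uv=np.array(uv,float)
    def w(p):
        C,S=np.cos(p[2]),np.sin(p[2]); return np.c_[p[0]+C*m[:,0]-S*m[:,1],p[1]+S*m[:,0]+C*m[:,1],m[:,2]]
    r=least_squares(lambda p:(proj(c,w(p))-uv).ravel(),x0)
    return r.x,np.abs(r.fun).max()
def w2(p,xy):
    C,S=np.cos(p[2]),np.sin(p[2]); return np.array([p[0]+C*xy[0]-S*xy[1],p[1]+S*xy[0]+C*xy[1]])
E
python3 - <<'E'
from h import *
c=ctrl.calibration("top")
f=lambda L,k,o:[((u+.5)/k-.5+o[0],(v+.5)/k-.5+o[1]) for u,v in L]
st=fit(c,[(.085,.065,.026),(.085,-.065,.026),(-.085,-.065,.026),(-.085,.065,.026),(-.07,.05,.026),(.07,.05,.026)],f([(72,95),(383,45),(453,460),(140,503),(168,462),(113,123)],5,(265,110)),[.6,-.3,.1])
pk=fit(c,[(.03,-.017,.004),(.03,.017,.004),(-.075,-.017,.004),(-.075,.017,.004)],f([(502,129),(498,196),(708,147),(704,213)],4,(175,215)),[.41,-.3,1.5])
tp=fit(c,[(0,.013,.0059),(0,-.013,.0059),(-.08,-.013,0),(-.066,0,.046)],f([(165,61),(198,102),(70,192),(66,157)],4,(175,215)),[.46,-.1,-1.1])
for n,p in(("stand",st),("packer",pk),("taper",tp)): print(n,p[0].round(4),np.degrees(p[0][2]).round(1),p[1].round(2))
print("foot",w2(st[0],(-.07,.05)).round(4),"pgrip",w2(pk[0],(-.062,0)).round(4),"tgrip",w2(tp[0],(-.066,0)).round(4))
E
```

```text
stand [ 0.5995 -0.3049  0.1263] 7.2 0.84
packer [ 0.4137 -0.2944  1.4598] 83.6 0.22
taper [ 0.4634 -0.1032 -0.9761] -55.9 0.92
foot [ 0.5238 -0.2641] pgrip [ 0.4068 -0.356 ] tgrip [ 0.4264 -0.0485]
```

Call:
arm_command:
  series:
    - [0, -0.31, -0.85, 0]
    - [0, -0.31, -0.85, 0]
    - [0, -0.31, -0.85, 0]
    - [0, -0.31, -0.85, 0]
    - [0, -0.31, -0.85, 0]
    - [0.17, 0, 0, -0.97]
    - [0.17, 0, 0, -0.97]
    - [0.17, 0, 0, -0.97]
    - [0.17, 0, 0, -0.97]
    - [0.17, 0, 0, -0.97]
    - [0.17, 0, 0, -0.97]
    - [0.17, 0, 0, -0.97]
    - [0.17, 0, 0, -0.97]
    - [0.17, 0, 0, -0.97]
    - [0.17, 0, 0, -0.97]
    - [0.17, 0, 0, -0.97]
    - [0.17, 0, 0, -0.97]
    - [0, 0, 0, 0]
    - [0, 0, 0, 0]
  claw: 1
  grip_force: 40

```text
time: 2.48
tcp_pos: [0.407, -0.3565, 0.1294]
ee_rot: [0.526, 0.472, -0.526, 0.472]
force: [-1.2, -0.3, -0.1]
gripper_width: 0.0854
```

```bash
python3 - <<'E'
from h import *
s,R=pose(); c=ctrl.calibration("wrist"); im=ctrl.snapshot("wrist")
cv2.imwrite("pics/w1.png",im[:,:,::-1]); print(s['tcp_pos'],R.round(3).tolist(),s['q'].round(2))
hsv=cv2.cvtColor(im,cv2.COLOR_RGB2HSV)
m=cv2.inRange(hsv,(105,120,60),(128,255,255)); n,l,st,ce=cv2.connectedComponentsWithStats(m)
for i in range(1,n):
    if st[i,4]>150: print(st[i],ce[i],toplane(c,ce[i],.042).round(4))
p=[.4137,-.2944,1.4598]
print(proj(c,[[*w2(p,q),z] for q,z in[((-.062,0),.042),((-.073,-.007),.042),((-.051,.007),.042),((.03,-.017),.004),((.03,.017),.004),((-.075,-.017),.004)]]).round(0))
E
```

```text
[ 0.40699096 -0.3564505   0.12939938] [[-0.0, 0.994, -0.109], [0.0, -0.109, -0.994], [-1.0, -0.0, -0.0]] [-0.94  0.22  1.78  0.    1.14 -0.83]
[271 202  14  23 302] [277.43046358 212.57284768] [[ 0.4083 -0.3543  0.042 ]]
[[276. 215.]
 [284. 227.]
 [267. 202.]
 [296. 100.]
 [256. 100.]
 [293. 215.]]
```

View pics/w1.png

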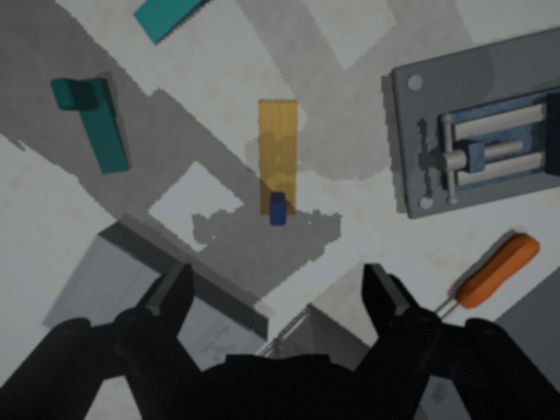

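The wrist view shows the packer fin at (277,213), within 2 px of the fit, and the stand's brass corner with its bolt at (415,83). I'll descend and grip.

Call:
arm_command:
  series:
    - [0.4, 0.02, -0.02, 0]
    - [0.4, 0, 0, 0]
    - [0.4, 0, 0, 0]
    - [0.4, 0, 0, 0]
    - [0.4, 0, 0, 0]
    - [0.34, 0, 0, 0]
    - [0, 0, 0, 0]

```text
time: 3.4
tcp_pos: [0.4075, -0.3548, 0.0112]
ee_rot: [0.526, 0.473, -0.526, 0.471]
force: [-0.6, -0.7, -0.2]
gripper_width: 0.0854
```

Call:
arm_command:
  series:
    - [0, 0, 0, 0]
    - [0, 0, 0, 0]
    - [0, 0, 0, 0]
    - [0, 0, 0, 0]
    - [0, 0, 0, 0]
    - [0, 0, 0, 0]
    - [0, 0, 0, 0]
    - [0, 0, 0, 0]
  claw: 0
  grip_force: 40

```text
time: 4.4
tcp_pos: [0.4083, -0.3559, 0.0128]
ee_rot: [-0.526, -0.472, 0.526, -0.473]
force: [-0.9, 1.0, 5.9]
gripper_width: 0.0133
```

```bash
python3 - <<'E'
from h import *
c=ctrl.calibration("wrist")
s,R=pose(); print(s['tcp_pos'],s['gripper_width'],R[:,1:].round(3).tolist())
# stand refit from w1 using reconstructed camera pose
Rt=Rn.from_quat([0.526,0.472,-0.526,0.472]).as_matrix(); T=np.array([.40699,-.35645,.1294])
Rc=c['R']@R; o=R.T@(-c['R'].T@c['t']-s['tcp_pos'])
R1=Rc@Rt.T; c1=dict(c,R=R1,t=-R1@(T+Rt@o))
print(fit(c1,[(-.085,.065,.026),(-.085,-.065,.026),(-.07,.05,.026),(-.07,-.05,.026)],[(395,68),(409,216),(415,83),(427,203)],[.6,-.3,.12]))
print(fit(c1,[(.03,-.017,.004),(.03,.017,.004)],[(298,100),(259,100)],[.41,-.3,1.46]))
E
```

```text
[ 0.40831078 -0.35592002  0.01278229] 0.013264074795762039 [[0.994, -0.107], [-0.107, -0.994], [0.0, 0.001]]
(array([ 0.60253011, -0.30526599,  0.1230303 ]), np.float64(4.813881938833873))
(array([ 0.41573748, -0.29479067,  1.46312822]), np.float64(0.167813753010023))
```

Call:
arm_command:
  series:
    - [-0.4, 0, 0, 0]
    - [0, -0.44, -0.56, 0]
    - [0, 0, 0, 0.96]
    - [0, 0, 0, 0.96]
    - [0, 0, 0, 0.96]
    - [0, 0, 0, 0.96]
    - [0, 0, 0, 0.96]
    - [0, 0, 0, 0.96]
    - [0, 0, 0, 0.96]
    - [0, 0, 0, 0.96]
    - [0, 0, 0, 0.96]
    - [0, 0, 0, 0.96]
    - [0, 0, 0, 0.96]
    - [0, 0, 0, 0.96]
    - [0, 0, 0, 0.96]
    - [0, 0, 0, 0.96]
    - [0, 0, 0, 0.96]
    - [0, 0, 0, 0.96]
    - [0, -0.44, -0.06, 0]
    - [0, -0.44, -0.06, 0]

```text
time: 6.9
tcp_pos: [0.3892, -0.2789, 0.0317]
ee_rot: [-0.705, -0.044, 0.706, -0.043]
force: [-0.3, -0.6, -1.7]
gripper_width: 0.0131
```

Call:
arm_command:
  series:
    - [0, 0, 0, 0]
    - [0, 0, 0, 0]

```text
time: 7.15
tcp_pos: [0.3901, -0.2807, 0.0325]
ee_rot: [0.706, 0.044, -0.706, 0.044]
force: [1.0, 0.6, -1.9]
gripper_width: 0.0134
```

```bash
python3 - <<'E'
from h import *
s,R=pose(); c=ctrl.calibration("wrist"); im=ctrl.snapshot("wrist")
print(s['tcp_pos'],R[:,1:].round(3).tolist(),s['force'],s['gripper_width'])
np.save("c2.npy",c,allow_pickle=True)
cv2.imwrite("pics/w2.png",im[:,:,::-1])
t=ctrl.snapshot("top")[:,:,::-1]; a=cv2.resize(t[170:300,250:370],None,fx=3,fy=3,interpolation=cv2.INTER_CUBIC)
o=np.zeros((420,560+360,3),np.uint8); o[:,:560]=im[:,:,::-1]; o[:390,560:]=a
cv2.imwrite("pics/v2.png",cv2.resize(o,(800,365)))
for n in("wrist","top"):
    cc=ctrl.calibration(n); print(n,proj(cc,[[*w2((.601,-.305,.125),q),.026] for q in((-.085,.065),(-.07,.05),(-.085,-.065),(-.07,-.05))]).round(1).tolist())
E
```

```text
[ 0.39005213 -0.28070526  0.0325006 ] [[0.124, -0.992], [-0.992, -0.124], [0.001, -0.0]] [ 1.0131632   0.64232021 -1.85752906] 0.013374245215370425
wrist [[242.5, 17.6], [275.9, -21.7], [529.0, 20.2], [503.7, -19.1]]
top [[291.7, 210.1], [297.9, 201.6], [355.7, 200.1], [347.1, 193.9]]
```

View pics/v2.png

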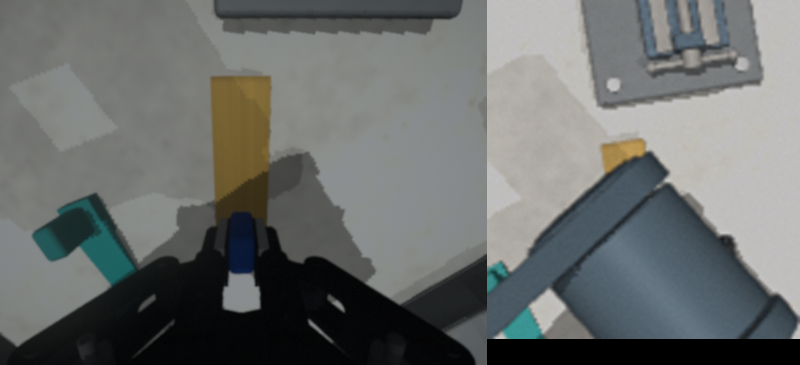

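The wrist view shows the packer held straight, with its nose at about (243–312, 87). The plate's front edge is just above it, with its left end at about (247,18). I'll measure these edges on the full-size image.

```bash
python3 - <<'E'
from h import *
im=cv2.imread("pics/w2.png"); g=cv2.cvtColor(im,cv2.COLOR_BGR2GRAY).astype(int)
for r in(4,8,12,16): 
    d=np.diff(cv2.blur(g[r-2:r+3].astype(np.float32),(3,5))[2]); print(r,[(i,int(d[i])) for i in np.argsort(-abs(d))[:8]])
for u in(280,380,480): print(u,g[0:34,u-2:u+3].mean(1).astype(int).tolist())
hsv=cv2.cvtColor(im,cv2.COLOR_BGR2HSV); m=cv2.inRange(hsv,(10,120,60),(28,255,255))
for r in(92,120,150,200): x=np.where(m[r])[0]; print(r,x.min(),x.max())
y=np.where(m[:,277])[0]; print(y.min(),np.where(m[:,250])[0].min(),np.where(m[:,305])[0].min())
c=np.load("c2.npy",allow_pickle=True).item()
print(toplane(c,[(277.5,88)],[.0215]), toplane(c,[(247,12)],.026))
P=(.601,-.305,.125); print(proj(c,[[*w2(P,(-.085,y)),z] for y in(.05,0,-.05) for z in(.026,.018)]).round(1).tolist())
E
```

```text
4 [(np.int64(245), -16), (np.int64(531), 16), (np.int64(530), 16), (np.int64(244), -14), (np.int64(246), -12), (np.int64(532), 9), (np.int64(529), 9), (np.int64(243), -8)]
8 [(np.int64(245), -16), (np.int64(530), 16), (np.int64(529), 14), (np.int64(244), -13), (np.int64(246), -13), (np.int64(531), 11), (np.int64(243), -7), (np.int64(528), 7)]
12 [(np.int64(529), 15), (np.int64(246), -15), (np.int64(245), -15), (np.int64(528), 14), (np.int64(530), 11), (np.int64(244), -9), (np.int64(527), 8), (np.int64(247), -8)]
16 [(np.int64(247), -17), (np.int64(526), 14), (np.int64(246), -14), (np.int64(527), 13), (np.int64(248), -13), (np.int64(525), 11), (np.int64(528), 10), (np.int64(245), -8)]
280 [80, 81, 81, 81, 81, 81, 81, 81, 81, 81, 80, 77, 74, 70, 67, 62, 57, 51, 47, 45, 50, 66, 78, 83, 84, 83, 83, 82, 82, 82, 82, 82, 82, 83]
380 [78, 78, 78, 78, 79, 79, 79, 79, 79, 79, 78, 75, 72, 68, 64, 59, 54, 48, 43, 41, 46, 58, 69, 77, 81, 83, 83, 84, 84, 84, 84, 85, 85, 85]
480 [71, 71, 72, 72, 72, 72, 72, 72, 73, 72, 72, 70, 67, 64, 61, 59, 54, 47, 41, 34, 32, 46, 66, 76, 78, 79, 79, 79, 79, 80, 80, 80, 80, 80]
92 243 309
120 244 309
150 245 308
200 247 303
89 89 89
[[ 0.48165433 -0.26945445  0.0215    ]] [[ 0.51090665 -0.25207622  0.026     ]]
[[277.9, 17.6], [277.8, 23.2], [389.3, 18.2], [383.1, 23.7], [498.7, 19.9], [486.7, 25.1]]
```

Call:
arm_command:
  series:
    - [0.2, 0.02, 0, 0]
    - [0.1, 0, 0, 0]
    - [0.06, 0, 0, 0]
    - [0, 0, 0, 0]
    - [0, 0, 0, 0]

```text
time: 7.88
tcp_pos: [0.3899, -0.282, 0.0143]
ee_rot: [0.706, 0.043, -0.706, 0.044]
force: [-0.3, 0.4, -0.6]
gripper_width: 0.0134
```

Call:
arm_command:
  series:
    - [0, 0, -0.15, 0]
    - [0, 0, -0.15, 0]
    - [0, 0, -0.15, 0]
    - [0, 0, -0.15, 0]
    - [0, 0, -0.15, 0]
    - [0, 0, -0.15, 0]
    - [0, 0, -0.15, 0]
    - [0, 0, -0.15, 0]
    - [0, 0, -0.15, 0]
    - [0, 0, -0.15, 0]
    - [0, 0, 0, 0]
    - [0, 0, 0, 0]

```text
time: 9.38
tcp_pos: [0.4641, -0.2726, 0.0142]
ee_rot: [-0.706, -0.044, 0.706, -0.043]
force: [-1.4, 0.3, -1.9]
gripper_width: 0.0135
```

```bash
python3 - <<'E'
from h import *
s,R=pose(); print(s['tcp_pos'],s['force'],R[:,1].round(3)); print(s['tcp_pos'][:2]+.062*-R[:2,2])
E
```

```text
[ 0.46412361 -0.27259199  0.0141672 ] [-1.36004612  0.32240397 -1.87660344] [ 0.123 -0.992 -0.   ]
[ 0.52565292 -0.26496678]
```

Call:
arm_command:
  series:
    - [0.03, 0, 0, 0]
    - [0, 0, 0, 0]
    - [0, 0, 0, 0]

```text
time: 9.75
tcp_pos: [0.4642, -0.2728, 0.0128]
ee_rot: [-0.706, -0.043, 0.706, -0.043]
force: [-0.1, -0.6, 0.1]
gripper_width: 0.0133
```

Call:
arm_command:
  series:
    - [0, 0, 0, 0]
    - [0, 0, 0, 0]
    - [0, 0, 0, 0]
    - [0, 0, 0, 0]
    - [0, 0, 0, 0]
    - [0, 0, 0, 0]
    - [-0.3, 0, 0, 0]
    - [-0.8, 0, 0, 0]
    - [-0.8, 0, 0, 0]
    - [-0.8, 0, 0, 0]
    - [-0.8, 0, 0, 0]
    - [0, 0, 0, 0]
  claw: 1

```text
time: 11.25
tcp_pos: [0.4663, -0.2745, 0.1929]
ee_rot: [0.708, 0.041, -0.704, 0.046]
force: [0.2, 0.5, -0.2]
gripper_width: 0.0853
```

```bash
python3 - <<'E'
from h import *
s,R=pose(); c=ctrl.calibration("wrist"); im=ctrl.snapshot("wrist"); print(s['tcp_pos'],s['force'])
cv2.imwrite("pics/w3.png",im[:,:,::-1]); hsv=cv2.cvtColor(im,cv2.COLOR_RGB2HSV)
m=cv2.inRange(hsv,(10,120,60),(28,255,255)); y,x=np.where(m); print("brass",x.min(),x.max(),y.min(),y.max())
for r in range(y.min(),y.max(),6): q=np.where(m[r])[0]; print(r,(q.min(),q.max()) if len(q) else '')
p=[.5257,-.265,.1237]; print(proj(c,[[*w2(p,q),.004] for q in((-.075,-.017),(-.075,.017),(-.015,.017),(-.015,-.017))]).round(0).tolist())
m=cv2.inRange(hsv,(105,120,60),(128,255,255)); n,l,st,ce=cv2.connectedComponentsWithStats(m)
for i in range(1,n):
    if st[i,4]>150: print(st[i],toplane(c,ce[i],.042).round(4))
print(proj(c,[[*w2(p,(-.062,0)),.042]]))
E
```

```text
[ 0.46631756 -0.27452421  0.19294411] [ 0.16842618  0.52132284 -0.22312191]
brass 261 493 23 198
23 (np.int64(450), np.int64(450))
29 (np.int64(441), np.int64(460))
35 (np.int64(436), np.int64(464))
41 (np.int64(437), np.int64(467))
47 (np.int64(438), np.int64(469))
53 (np.int64(440), np.int64(472))
59 (np.int64(444), np.int64(475))
65 (np.int64(448), np.int64(478))
71 (np.int64(453), np.int64(483))
77 (np.int64(457), np.int64(487))
83 (np.int64(460), np.int64(490))
89 (np.int64(463), np.int64(492))
95 (np.int64(466), np.int64(493))
101 (np.int64(476), np.int64(492))
107 (np.int64(482), np.int64(485))
113 
119 
125 
131 
137 
143 
149 
155 (np.int64(261), np.int64(288))
161 (np.int64(261), np.int64(287))
167 (np.int64(261), np.int64(288))
173 (np.int64(261), np.int64(287))
179 (np.int64(261), np.int64(288))
185 (np.int64(262), np.int64(287))
191 (np.int64(262), np.int64(287))
197 (np.int64(263), np.int64(287))
[[289.0, 201.0], [260.0, 201.0], [259.0, 150.0], [289.0, 150.0]]
[269 188  11  19 196] [[ 0.4668 -0.2725  0.042 ]]
[[274.02583884 199.11949719]]
```

Call:
arm_command:
  series:
    - [0, -0.92, 0.05, 0]
    - [0, -0.92, 0.05, 0]
    - [0, -0.92, 0.05, 0]
    - [0, -0.92, 0.05, 0]
    - [0, -0.92, 0.05, 0]
    - [0, 0, 0, -0.97]
    - [0, 0, 0, -0.97]
    - [0, 0, 0, -0.97]
    - [0, 0, 0, -0.97]
    - [0, 0, 0, -0.97]
    - [0, 0, 0, -0.97]
    - [0, 0, 0, -0.97]
    - [0, 0, 0, -0.97]
    - [0, 0, 0, -0.97]
    - [0, 0, 0, -0.97]
    - [0, 0, 0, -0.97]
    - [0, 0, 0, -0.97]

```text
time: 13.42
tcp_pos: [0.4227, -0.0457, 0.1868]
ee_rot: [-0.595, -0.383, 0.595, -0.381]
force: [0.1, -0.9, -0.3]
gripper_width: 0.086
```

Call:
arm_command:
  series:
    - [0.11, 0, 0, -0.97]
    - [0.11, 0, 0, -0.97]
    - [0.11, 0, 0, -0.97]
    - [0.11, 0, 0, -0.97]
    - [0.11, 0, 0, -0.97]
    - [0.11, 0, 0, -0.97]
    - [0.11, 0, 0, -0.97]
    - [0.11, 0, 0, -0.97]
    - [0.11, 0, 0, -0.97]
    - [0.11, 0, 0, -0.97]
    - [0.11, 0, 0, -0.97]
    - [0.11, 0, 0, -0.97]
    - [0, 0, 0, 0]
    - [0, 0, 0, 0]

```text
time: 15.18
tcp_pos: [0.4233, -0.0459, 0.1215]
ee_rot: [0.335, 0.623, -0.335, 0.622]
force: [0.4, -0.4, 0.0]
gripper_width: 0.0856
```

```bash
python3 - <<'E'
from h import *
s,R=pose(); c=ctrl.calibration("wrist"); im=ctrl.snapshot("wrist"); print(s['tcp_pos'],s['force'],R[:,1:].round(3).tolist())
np.save("c4.npy",c,allow_pickle=True)
cv2.imwrite("pics/w4.png",im[:,:,::-1])
p=(.4634,-.1032,-.9761); print(proj(c,[[*w2(p,q),z] for q,z in(((0,.013),.0059),((0,-.013),.0059),((-.055,.007),.046),((-.055,-.007),.046),((-.048,.013),.012),((-.048,-.013),.012))]).round(0).tolist())
E
```

```text
[ 0.42326501 -0.04586318  0.12151989] [ 0.38171276 -0.44781533  0.01699058] [[0.835, 0.55], [0.55, -0.835], [-0.001, -0.001]]
[[291.0, 272.0], [265.0, 272.0], [287.0, 237.0], [269.0, 237.0], [292.0, 229.0], [264.0, 230.0]]
```

View pics/w4.png

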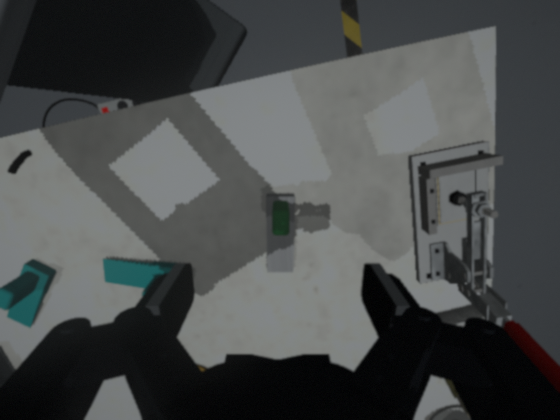

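The wrist view shows the steel taper with its green fin at (281,217), nose at (280,271) and tail edge at y≈195, aligned with the tool. The clamp is on the right at (455,220).

```bash
python3 - <<'E'
from h import *
c=np.load("c4.npy",allow_pickle=True).item(); s,R=pose()
im=cv2.imread("pics/w4.png"); hsv=cv2.cvtColor(im,cv2.COLOR_BGR2HSV); m=cv2.inRange(hsv,(45,120,30),(75,255,255)); m[:,:240]=0;m[:,330:]=0
y,x=np.where(m); print("fin",x.min(),x.max(),y.min(),y.max())
P,r=fit(c,[(0,.013,.0059),(0,-.013,.0059),(-.08,.013,.012),(-.08,-.013,.012),(-.055,.007,.046),(-.055,-.007,.046)],[(294.5,271.5),(266.5,271.5),(295.5,194),(265.5,194),(x.max()+.5,y.max()+.5),(x.min()-.5,y.max()+.5)],[.4634,-.1032,-.9761])
g=w2(P,(-.066,0)); print(P,np.degrees(P[2]),r,g, "tool shift y,z",(np.r_[g,0]-s['tcp_pos']*[1,1,0])@R[:,1:])
E
```

```text
fin 274 285 215 233
[ 0.46372335 -0.10068087 -0.98149869] -56.235732524541774 3.524713506934063 [ 0.42704205 -0.04581301] tool shift y,z [0.00304928 0.00181136]
```

Call:
arm_command:
  series:
    - [0.4, 0.06, 0.04, 0]
    - [0.4, 0, 0, 0]
    - [0.4, 0, 0, 0]
    - [0.4, 0, 0, 0]
    - [0.4, 0, 0, 0]
    - [0.1, 0, 0, 0]
    - [0, 0, 0, 0]

```text
time: 16.1
tcp_pos: [0.4273, -0.0461, 0.0169]
ee_rot: [0.335, 0.623, -0.335, 0.623]
force: [0.3, -0.7, 0.4]
gripper_width: 0.0854
```

Call:
arm_command:
  series:
    - [0, 0, 0, 0]
    - [0, 0, 0, 0]
    - [0, 0, 0, 0]
    - [0, 0, 0, 0]
    - [0, 0, 0, 0]
    - [0, 0, 0, 0]
    - [0, 0, 0, 0]
    - [0, 0, 0, 0]
  claw: 0
  grip_force: 30

```text
time: 17.1
tcp_pos: [0.4274, -0.0461, 0.017]
ee_rot: [0.335, 0.623, -0.335, 0.623]
force: [-1.7, 0.1, 5.5]
gripper_width: 0.0139
```

```bash
python3 - <<'E'
from h import *
s,R=pose(); print(s['tcp_pos'],s['force'],R[:,1:].round(4).tolist())
E
```

```text
[ 0.42741478 -0.04608617  0.01701393] [-1.73261308  0.09151679  5.52266723] [[0.8343, 0.5513], [0.5513, -0.8343], [0.0002, 0.0002]]
```

Call:
arm_command:
  series:
    - [-0.31, 0, 0, 0]
    - [0, 0, 0, 0.88]
    - [0, 0, 0, 0.88]
    - [0, 0, 0, 0.88]
    - [0, 0, 0, 0.88]
    - [0, 0, 0, 0.88]
    - [0, 0, 0, 0.88]
    - [0, 0.35, 0.64, 0]
    - [0, 0.35, 0.64, 0]
    - [0, 0.35, 0.64, 0]
    - [0, 0.35, 0.64, 0]
    - [0, 0, 0, 0]
    - [0, 0, 0, 0]

```text
time: 18.73
tcp_pos: [0.5113, -0.1637, 0.0314]
ee_rot: [0.468, 0.531, -0.468, 0.529]
force: [0.1, 0.8, -1.5]
gripper_width: 0.0131
```

```bash
python3 - <<'E'
from h import *
s,R=pose(); c=ctrl.calibration("wrist"); im=ctrl.snapshot("wrist"); print(s['tcp_pos'],s['force'],R[:,1:].round(3).tolist())
np.save("c5.npy",c,allow_pickle=True)
cv2.imwrite("pics/w5.png",im[:,:,::-1])
S=(.602,-.306,.1245); print(proj(c,[[*w2(S,q),z] for q,z in(((-.085,.065),.026),((.085,.065),.026),((-.07,.05),.026),((-.07,.05),.008))]).round(0).tolist())
E
```

```text
[ 0.51130946 -0.16369783  0.03141158] [ 0.13325014  0.79283037 -1.53623628] [[0.992, 0.123], [0.123, -0.992], [-0.002, -0.002]]
[[257.0, 380.0], [512.0, 378.0], [280.0, 397.0], [279.0, 375.0]]
```

View pics/w5.png

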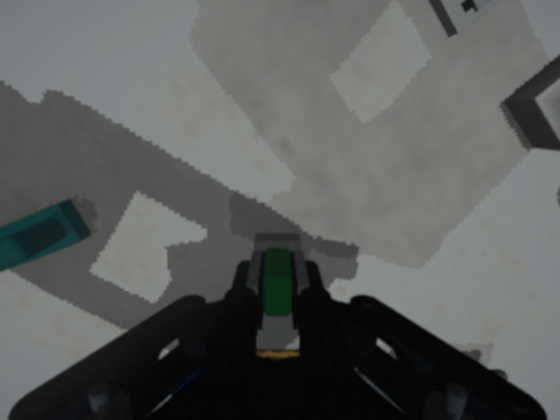

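Call:
arm_command:
  series:
    - [0.15, 0.05, 0, 0]
    - [0.13, 0, 0, 0]
    - [0, 0, 0, 0]
    - [0, 0, 0, 0]

```text
time: 19.27
tcp_pos: [0.5147, -0.164, 0.0182]
ee_rot: [0.468, 0.53, -0.468, 0.53]
force: [0.4, -0.1, 0.0]
gripper_width: 0.0138
```

Call:
arm_command:
  series:
    - [0, 0, 0.1, 0]
    - [0, 0, 0.1, 0]
    - [0, 0, 0.1, 0]
    - [0, 0, 0.1, 0]
    - [0, 0, 0.1, 0]
    - [0, 0, 0, 0]
    - [0, 0, 0, 0]

```text
time: 20.15
tcp_pos: [0.5179, -0.1889, 0.0182]
ee_rot: [0.468, 0.53, -0.468, 0.53]
force: [0.2, 0.1, -1.0]
gripper_width: 0.013
```

```bash
python3 - <<'E'
from h import *
s,R=pose(); z=R[:,2]; print(s['tcp_pos'],s['force'],s['force']@z,s['torque'],R[:,1:].round(4).tolist())
F=np.array([.5263,-.2651,0]); d=F-s['tcp_pos']; print("to foot along,lat",d@z,d@R[:,1])
t=ctrl.snapshot("top")[:,:,::-1]; a=cv2.resize(t[150:260,230:340],None,fx=4,fy=4,interpolation=cv2.INTER_CUBIC)
b=cv2.resize(ctrl.snapshot("scene")[150:290,230:380,::-1],None,fx=2.3,fy=2.3,interpolation=cv2.INTER_CUBIC)
o=np.zeros((440,790,3),np.uint8); o[:,:440]=a; o[:b.shape[0],440:440+b.shape[1]]=b
cv2.imwrite("pics/v6.png",o)
E
```

```text
[ 0.5178727  -0.18886685  0.01819424] [ 0.24583456  0.10846399 -0.96485045] -0.0772500064017337 [-0.0078093  -0.00946898 -0.01759951] [[0.9924, 0.1228], [0.1228, -0.9924], [-0.0002, -0.0002]]
to foot along,lat 0.07669513574402029 -0.0009914637860674387
```

View pics/v6.png

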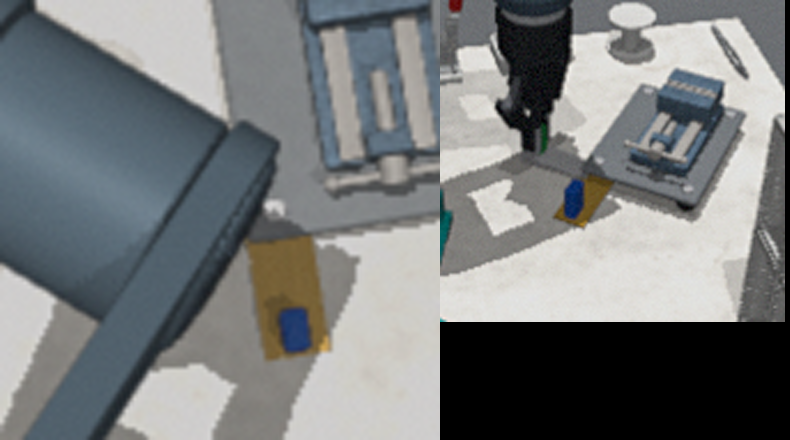

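Top/scene view: the packer is under the foot and in line with the bolt at (273,207) to within about 2 mm. The taper nose is at the plate edge at (590,165), and the taper hangs about 1 mm high. I'll lower it, then creep in.

Call:
arm_command:
  series:
    - [0.025, 0, 0, 0]
    - [0, 0, 0, 0]
    - [0, 0, 0.04, 0]
    - [0, 0, 0.04, 0]
    - [0, 0, 0.04, 0]
    - [0, 0, 0, 0]

```text
time: 21.0
tcp_pos: [0.5188, -0.1953, 0.0171]
ee_rot: [0.468, 0.53, -0.468, 0.53]
force: [0.3, 0.1, -0.3]
gripper_width: 0.0137
```

Call:
arm_command:
  series:
    - [0, 0, 0.02, 0]
    - [0, 0, 0.02, 0]
    - [0, 0, 0, 0]

```text
time: 21.38
tcp_pos: [0.519, -0.197, 0.0171]
ee_rot: [0.468, 0.53, -0.468, 0.53]
force: [0.2, 0.2, 0.8]
gripper_width: 0.0135
```

```bash
cat >> h.py <<'E'
def rep():
    s,R=pose(); d=np.array([.5263,-.2651,0])-s['tcp_pos']; F=s['force']
    print("t",s['time'],"pos",s['tcp_pos'].round(4),"along",round(d@R[:,2]*1e3,2),"lat",round(d@R[:,1]*1e3,2),"push",round(-F@R[:,2],2),"F",F.round(2),"T",s['torque'].round(3))
E
python3 -c "
from h import *
rep()"
```

```text
t 21.375 pos [ 0.519  -0.197   0.0171] along 68.48 lat -1.12 push 0.14 F [0.17 0.16 0.84] T [-0.028 -0.023  0.004]
```

Call:
arm_command:
  series:
    - [0, 0, 0.01, 0]
    - [0, 0, 0.01, 0]
    - [0, 0, 0, 0]

```text
time: 21.75
tcp_pos: [0.5191, -0.1979, 0.017]
ee_rot: [0.468, 0.53, -0.468, 0.53]
force: [0.5, 0.9, 0.3]
gripper_width: 0.0139
```

Call:
arm_command:
  series:
    - [0, 0, 0.01, 0]
    - [0, 0, 0.01, 0]
    - [0, 0, 0, 0]

```text
time: 22.12
tcp_pos: [0.5192, -0.199, 0.0171]
ee_rot: [0.468, 0.53, -0.468, 0.53]
force: [0.1, 0.9, 1.0]
gripper_width: 0.0134
```

Call:
arm_command:
  series:
    - [0, 0, 0.01, 0]
    - [0, 0, 0.01, 0]
    - [0, 0, 0, 0]

```text
time: 22.5
tcp_pos: [0.5194, -0.1999, 0.017]
ee_rot: [0.468, 0.53, -0.468, 0.53]
force: [-1.1, 0.4, 1.1]
gripper_width: 0.0134
```

Call:
arm_command:
  series:
    - [0, 0, 0.01, 0]
    - [0, 0, 0.01, 0]
    - [0, 0, 0, 0]

```text
time: 22.88
tcp_pos: [0.5195, -0.2009, 0.0171]
ee_rot: [0.468, 0.53, -0.468, 0.53]
force: [0.5, 1.4, 1.6]
gripper_width: 0.0132
```

Call:
arm_command:
  series:
    - [0, 0, 0.01, 0]
    - [0, 0, 0.01, 0]
    - [0, 0, 0, 0]

```text
time: 23.25
tcp_pos: [0.5196, -0.202, 0.017]
ee_rot: [0.468, 0.53, -0.468, 0.53]
force: [-0.0, 1.9, 2.0]
gripper_width: 0.0134
```

Call:
arm_command:
  series:
    - [0, 0, 0.01, 0]
    - [0, 0, 0.01, 0]
    - [0, 0, 0, 0]

```text
time: 23.62
tcp_pos: [0.5197, -0.2029, 0.0171]
ee_rot: [0.468, 0.53, -0.468, 0.53]
force: [-0.0, 1.7, 2.4]
gripper_width: 0.0137
```

Call:
arm_command:
  series:
    - [0, 0, 0.01, 0]
    - [0, 0, 0.01, 0]
    - [0, 0, 0, 0]

```text
time: 24.0
tcp_pos: [0.5199, -0.2039, 0.0171]
ee_rot: [0.468, 0.53, -0.468, 0.53]
force: [-0.4, 0.8, 2.1]
gripper_width: 0.0134
```

```bash
python3 - <<'E'
from h import *
rep()
for i in range(4): ctrl.snapshot("scene"); s,R=pose(); print(s['force'].round(2))
E
```

```text
t 24.0 pos [ 0.5199 -0.2039  0.0171] along 61.49 lat -1.12 push 0.84 F [-0.4   0.79  2.06] T [0.254 0.025 0.062]
[-0.48  0.46  1.56]
[-0.39  1.73  2.23]
[0.1  0.93 2.3 ]
[0.16 0.11 1.94]
```

Call:
arm_command:
  series:
    - [0, 0, 0.01, 0]
    - [0, 0, 0.01, 0]
    - [0, 0, 0, 0]

```text
time: 24.58
tcp_pos: [0.52, -0.2049, 0.0171]
ee_rot: [0.468, 0.53, -0.468, 0.53]
force: [0.2, 1.6, 2.1]
gripper_width: 0.0136
```

Call:
arm_command:
  series:
    - [0, 0, 0.01, 0]
    - [0, 0, 0.01, 0]
    - [0, 0, 0, 0]

```text
time: 24.95
tcp_pos: [0.5201, -0.2059, 0.017]
ee_rot: [0.468, 0.53, -0.468, 0.53]
force: [-0.6, 1.5, 2.7]
gripper_width: 0.0135
```

Call:
arm_command:
  series:
    - [0, 0, 0.01, 0]
    - [0, 0, 0.01, 0]
    - [0, 0, 0, 0]

```text
time: 25.32
tcp_pos: [0.5202, -0.2069, 0.0171]
ee_rot: [0.468, 0.53, -0.468, 0.53]
force: [0.3, 1.9, 3.7]
gripper_width: 0.0137
```

Call:
arm_command:
  series:
    - [0, 0, 0.01, 0]
    - [0, 0, 0.01, 0]
    - [0, 0, 0, 0]

```text
time: 25.7
tcp_pos: [0.5203, -0.2079, 0.0171]
ee_rot: [0.468, 0.53, -0.468, 0.53]
force: [-0.4, 1.7, 2.7]
gripper_width: 0.0134
```

Call:
arm_command:
  series:
    - [-0.006, 0, 0.01, 0]
    - [0, 0, 0.01, 0]
    - [0, 0, 0, 0]

```text
time: 26.08
tcp_pos: [0.5202, -0.2089, 0.0171]
ee_rot: [0.468, 0.53, -0.468, 0.53]
force: [0.4, 0.1, -1.0]
gripper_width: 0.0134
```

Call:
arm_command:
  series:
    - [0, 0, 0.01, 0]
    - [0, 0, 0.01, 0]
    - [0, 0, 0, 0]

```text
time: 26.45
tcp_pos: [0.5205, -0.2099, 0.0173]
ee_rot: [0.468, 0.53, -0.468, 0.53]
force: [0.3, -0.1, -0.8]
gripper_width: 0.0135
```

Call:
arm_command:
  series:
    - [0, 0, 0.01, 0]
    - [0, 0, 0.01, 0]
    - [0, 0, 0, 0]

```text
time: 26.82
tcp_pos: [0.5207, -0.2108, 0.0173]
ee_rot: [0.468, 0.53, -0.468, 0.53]
force: [0.2, 0.1, -1.2]
gripper_width: 0.0135
```

Call:
arm_command:
  series:
    - [0, 0, 0.01, 0]
    - [0, 0, 0.01, 0]
    - [0, 0, 0, 0]

```text
time: 27.2
tcp_pos: [0.5207, -0.2118, 0.0173]
ee_rot: [0.468, 0.53, -0.468, 0.53]
force: [0.2, 0.3, -1.8]
gripper_width: 0.0134
```

Call:
arm_command:
  series:
    - [0, 0, 0.01, 0]
    - [0, 0, 0.01, 0]
    - [0, 0, 0, 0]

```text
time: 27.58
tcp_pos: [0.5209, -0.2127, 0.0172]
ee_rot: [0.468, 0.53, -0.468, 0.53]
force: [0.2, -0.3, -1.8]
gripper_width: 0.0134
```

```bash
python3 -c "
from h import *
rep()"
```

```text
t 27.575 pos [ 0.5209 -0.2127  0.0172] along 52.69 lat -1.03 push -0.28 F [ 0.17 -0.26 -1.76] T [0.149 0.045 0.016]
```

Call:
arm_command:
  series:
    - [0, 0, 0.01, 0]
    - [0, 0, 0.01, 0]
    - [0, 0, 0, 0]

```text
time: 27.95
tcp_pos: [0.5209, -0.2137, 0.0172]
ee_rot: [0.468, 0.53, -0.468, 0.53]
force: [-1.0, 1.0, -3.2]
gripper_width: 0.0138
```

Call:
arm_command:
  series:
    - [0, 0, 0.01, 0]
    - [0, 0, 0.01, 0]
    - [0, 0, 0, 0]

```text
time: 28.32
tcp_pos: [0.5211, -0.2147, 0.0172]
ee_rot: [0.468, 0.53, -0.468, 0.53]
force: [0.9, 0.9, -3.2]
gripper_width: 0.0137
```

Downward load is appearing at the grip (Fz about -3 N, of which roughly 1.1 N is weight), so the wedge has met the foot. I'll lower the 0.2 mm, release, and finish by pushing the tail.

Call:
arm_command:
  series:
    - [0.004, 0, 0, 0]
    - [0, 0, 0, 0]

```text
time: 28.58
tcp_pos: [0.5211, -0.2148, 0.0171]
ee_rot: [0.468, 0.53, -0.468, 0.53]
force: [-0.7, 1.5, -2.2]
gripper_width: 0.0135
```

Call:
arm_command:
  series:
    - [0, 0, 0, 0]
    - [0, 0, 0, 0]
    - [0, 0, 0, 0]
    - [0, 0, 0, 0]
    - [0, 0, 0, 0]
    - [0, 0, 0, 0]
  claw: 0.5

```text
time: 29.32
tcp_pos: [0.5212, -0.2148, 0.0171]
ee_rot: [0.468, 0.53, -0.468, 0.53]
force: [0.3, 0.3, 0.1]
gripper_width: 0.0429
```

```bash
python3 -c "
from h import *
rep();print(ctrl.read_state()['gripper_width'])"
```

```text
t 29.325 pos [ 0.5212 -0.2148  0.0171] along 50.58 lat -1.11 push 0.25 F [0.32 0.29 0.08] T [-0.018 -0.04  -0.01 ]
0.04294788672083447
```

Call:
arm_command:
  series:
    - [-0.55, 0, 0, 0]
    - [-0.55, 0, 0, 0]
    - [0, 0, -0.8, 0]
    - [0, 0, 0, 0]

```text
time: 29.82
tcp_pos: [0.5157, -0.1729, 0.0721]
ee_rot: [0.468, 0.531, -0.468, 0.53]
force: [0.0, 0.0, -0.2]
gripper_width: 0.043
```

Call:
arm_command:
  series:
    - [0, 0, 0, 0]
    - [0, 0, 0, 0]
    - [0, 0, 0, 0]
    - [0, 0, 0, 0]
    - [0, 0, 0, 0]
    - [0, 0, 0, 0]
    - [0.5, 0, 0, 0]
    - [0.5, 0, 0, 0]
    - [0.3, 0, 0, 0]
    - [0, 0, 0, 0]
    - [0, 0, 0, 0]
  claw: 0

```text
time: 31.2
tcp_pos: [0.5169, -0.1754, 0.0079]
ee_rot: [0.468, 0.529, -0.468, 0.53]
force: [0.7, -0.3, -0.2]
gripper_width: 0.0002
```

```bash
python3 - <<'E'
from h import *
rep();im=ctrl.snapshot("wrist")[:,:,::-1]
t=ctrl.snapshot("top")[:,:,::-1]; s,R=pose(); print(R[:,1:].round(3).tolist())
a=cv2.resize(t[150:260,230:340],None,fx=3.5,fy=3.5,interpolation=cv2.INTER_CUBIC)
o=np.zeros((420,790,3),np.uint8); o[:385,:385]=a; b=cv2.resize(im[150:,80:480],(400,270)); o[:270,390:]=b
cv2.imwrite("pics/v7.png",o)
E
```

```text
t 31.2 pos [ 0.5169 -0.1754  0.0079] along 90.18 lat -1.69 push -0.33 F [ 0.67 -0.25 -0.18] T [-0.02  -0.002  0.034]
[[0.992, 0.123], [0.123, -0.992], [0.002, 0.001]]
```

View pics/v7.png

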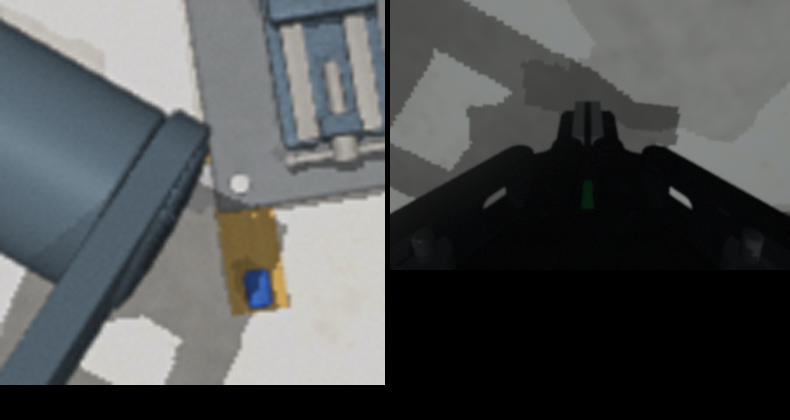

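The view shows the closed fingers behind the tail, in line with the green fin at (588,195), and the packer undisturbed. I'll advance to the tail.

Call:
arm_command:
  series:
    - [0, 0, 0.08, 0]
    - [0, 0, 0.08, 0]
    - [0, 0, 0.06, 0]
    - [0, 0, 0, 0]
    - [0, 0, 0, 0]

```text
time: 31.92
tcp_pos: [0.5175, -0.1859, 0.0071]
ee_rot: [0.468, 0.53, -0.468, 0.53]
force: [-0.6, 0.0, 0.1]
gripper_width: -0.0
```

Call:
arm_command:
  series:
    - [0, 0, 0.01, 0]
    - [0, 0, 0.01, 0]
    - [0, 0, 0, 0]
    - [0, 0, 0, 0]

```text
time: 32.42
tcp_pos: [0.5177, -0.1869, 0.0071]
ee_rot: [0.468, 0.53, -0.468, 0.53]
force: [0.9, -0.1, -0.4]
gripper_width: 0.0
```

Call:
arm_command:
  series:
    - [0, 0, 0.01, 0]
    - [0, 0, 0.01, 0]
    - [0, 0, 0, 0]
    - [0, 0, 0, 0]

```text
time: 32.92
tcp_pos: [0.5178, -0.188, 0.0071]
ee_rot: [0.468, 0.53, -0.468, 0.53]
force: [-0.5, -0.6, 0.9]
gripper_width: 0.0
```

Call:
arm_command:
  series:
    - [0, 0, 0.01, 0]
    - [0, 0, 0.01, 0]
    - [0, 0, 0, 0]
    - [0, 0, 0, 0]

```text
time: 33.42
tcp_pos: [0.518, -0.189, 0.0071]
ee_rot: [0.468, 0.53, -0.468, 0.53]
force: [-0.3, 0.3, 0.2]
gripper_width: 0.0001
```

Call:
arm_command:
  series:
    - [0, 0, 0.01, 0]
    - [0, 0, 0, 0]
    - [0, 0, 0, 0]

```text
time: 33.8
tcp_pos: [0.518, -0.1894, 0.0071]
ee_rot: [0.468, 0.53, -0.468, 0.53]
force: [0.3, 0.7, 0.3]
gripper_width: 0.0001
```

Call:
arm_command:
  series:
    - [0, 0, 0.01, 0]
    - [0, 0, 0, 0]
    - [0, 0, 0, 0]

```text
time: 34.17
tcp_pos: [0.5181, -0.19, 0.0071]
ee_rot: [0.468, 0.53, -0.468, 0.53]
force: [-0.2, 0.3, -0.3]
gripper_width: 0.0004
```

Call:
arm_command:
  series:
    - [0, 0, 0.01, 0]
    - [0, 0, 0, 0]
    - [0, 0, 0, 0]

```text
time: 34.55
tcp_pos: [0.5182, -0.1905, 0.0072]
ee_rot: [0.468, 0.53, -0.468, 0.53]
force: [0.3, -0.0, -0.7]
gripper_width: 0.0003
```

Call:
arm_command:
  series:
    - [0, 0, 0.01, 0]
    - [0, 0, 0, 0]
    - [0, 0, 0, 0]

```text
time: 34.92
tcp_pos: [0.5182, -0.1907, 0.0071]
ee_rot: [0.468, 0.53, -0.468, 0.53]
force: [0.6, 1.5, 0.5]
gripper_width: 0.0002
```

Call:
arm_command:
  series:
    - [0, 0, 0.01, 0]
    - [0, 0, 0, 0]
    - [0, 0, 0, 0]

```text
time: 35.3
tcp_pos: [0.5182, -0.1912, 0.0071]
ee_rot: [0.468, 0.53, -0.468, 0.53]
force: [0.4, 2.6, 2.0]
gripper_width: 0.0001
```

```bash
python3 -c "
from h import *
rep()"
```

```text
t 35.3 pos [ 0.5182 -0.1912  0.0071] along 74.35 lat -1.04 push 2.56 F [0.38 2.63 1.96] T [0.514 0.076 0.02 ]
```

Call:
arm_command:
  series:
    - [0, 0, 0.008, 0]
    - [0, 0, 0, 0]
    - [0, 0, 0, 0]

```text
time: 35.67
tcp_pos: [0.5182, -0.1917, 0.007]
ee_rot: [0.468, 0.53, -0.468, 0.53]
force: [0.2, 3.9, 1.5]
gripper_width: -0.0001
```

```bash
python3 -c "
from h import *
rep()"
```

```text
t 35.675 pos [ 0.5182 -0.1917  0.007 ] along 73.87 lat -1.02 push 3.89 F [0.18 3.94 1.49] T [ 0.62   0.102 -0.019]
```

Call:
arm_command:
  series:
    - [0, 0, 0.007, 0]
    - [0, 0, 0, 0]
    - [0, 0, 0, 0]

```text
time: 36.05
tcp_pos: [0.5183, -0.1921, 0.0071]
ee_rot: [0.468, 0.53, -0.468, 0.53]
force: [-0.4, 4.1, 0.4]
gripper_width: 0.0001
```

```bash
python3 -c "
from h import *
rep()
for i in range(3): ctrl.snapshot('scene'); print(pose()[0]['force'].round(2),pose()[0]['torque'].round(2))"
```

```text
t 36.05 pos [ 0.5183 -0.1921  0.0071] along 73.42 lat -1.04 push 4.14 F [-0.41  4.12  0.39] T [0.743 0.039 0.016]
[0.37 4.54 0.7 ] [0.74 0.11 0.  ]
[-1.5   5.58  0.77] [ 0.73  0.07 -0.03]
[-0.35  4.56 -0.05] [0.67 0.08 0.02]
```

Push settles at about 4.7 N, which counts as snug. I'll back off and go above the corner.

Call:
arm_command:
  series:
    - [0, 0, -0.1, 0]
    - [0, 0, -0.2, 0]
    - [-0.8, 0, 0, 0]
    - [-0.8, 0, 0, 0]
    - [0, 0, 0, 0]
    - [0, -0.04, 0.64, 0]
    - [0, -0.04, 0.64, 0]
    - [0, 0, 0.44, 0]
    - [0, 0, 0, 0]
    - [0.5, 0, 0, 0]
    - [0.5, 0, 0, 0]
    - [0, 0, 0, 0]
    - [0, 0, 0, 0]

```text
time: 37.83
tcp_pos: [0.5235, -0.2627, 0.0377]
ee_rot: [0.468, 0.53, -0.468, 0.53]
force: [-0.0, -0.5, -0.3]
gripper_width: -0.0002
```

```bash
python3 - <<'E'
from h import *
rep();im=ctrl.snapshot("wrist")[:,:,::-1]
b=ctrl.snapshot("scene")[120:290,200:400,::-1]
o=np.zeros((400,800,3),np.uint8); o[:300,:400]=cv2.resize(im,(400,300)); o[:340,400:]=cv2.resize(b,(400,340),interpolation=cv2.INTER_CUBIC)
cv2.imwrite("pics/v8.png",o)
E
```

```text
t 37.825 pos [ 0.5235 -0.2627  0.0377] along 2.73 lat 2.49 push -0.52 F [-0.01 -0.52 -0.31] T [0.011 0.042 0.03 ]
```

View pics/v8.png

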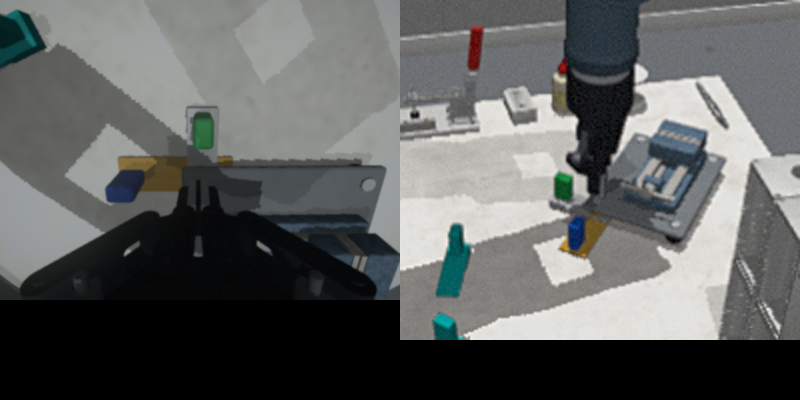

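The view shows the packer and taper crossed at right angles under the corner, with the closed fingers above it at (200,190). I'll press down.

Call:
arm_command:
  series:
    - [0.1, 0, 0, 0]
    - [0.09, 0, 0, 0]
    - [0, 0, 0, 0]
    - [0, 0, 0, 0]

```text
time: 38.42
tcp_pos: [0.5231, -0.2632, 0.0276]
ee_rot: [0.468, 0.53, -0.468, 0.53]
force: [-0.2, 0.0, -0.5]
gripper_width: -0.0001
```

Call:
arm_command:
  series:
    - [0.015, 0, 0, 0]
    - [0.015, 0, 0, 0]
    - [0, 0, 0, 0]

```text
time: 38.8
tcp_pos: [0.5231, -0.2631, 0.0261]
ee_rot: [0.468, 0.53, -0.468, 0.53]
force: [0.3, 0.3, 0.2]
gripper_width: 0.0
```

Call:
arm_command:
  series:
    - [0.01, 0, 0, 0]
    - [0.01, 0, 0, 0]
    - [0, 0, 0, 0]

```text
time: 39.17
tcp_pos: [0.5232, -0.2631, 0.0253]
ee_rot: [0.468, 0.53, -0.468, 0.53]
force: [-0.5, 0.6, 2.9]
gripper_width: -0.0
```

Call:
arm_command:
  series:
    - [0.016, 0, 0, 0]
    - [0.016, 0, 0, 0]
    - [0, 0, 0, 0]
    - [0, 0, 0, 0]

```text
time: 39.67
tcp_pos: [0.5232, -0.2632, 0.0251]
ee_rot: [0.468, 0.53, -0.468, 0.53]
force: [-5.2, 3.9, 14.3]
gripper_width: 0.0
```

14 N with 0.2 mm of give, so it's firm. I'll hold briefly, then lift off.

Call:
arm_command:
  series:
    - [0, 0, 0, 0]
    - [0, 0, 0, 0]
    - [0, 0, 0, 0]

```text
time: 40.05
tcp_pos: [0.5233, -0.2632, 0.0251]
ee_rot: [0.468, 0.53, -0.468, 0.53]
force: [-6.1, 3.6, 13.7]
gripper_width: 0.0003
```

Call:
arm_command:
  series:
    - [-0.05, 0, 0, 0]
    - [-0.3, 0, 0, 0]
    - [-0.8, 0, 0, 0]
    - [-0.8, 0, 0, 0]
    - [-0.8, 0, 0, 0]
    - [0, 0, -0.8, 0]
    - [0, 0, -0.8, 0]
    - [0, 0, -0.8, 0]
    - [0, 0, 0, 0]
    - [0, 0, 0, 0]

```text
time: 41.3
tcp_pos: [0.5089, -0.1445, 0.1618]
ee_rot: [0.468, 0.529, -0.468, 0.53]
force: [-0.2, -0.6, -0.3]
gripper_width: -0.0002
```

```bash
python3 - <<'E'
from h import *
rep()
t=ctrl.snapshot("top")[:,:,::-1]; w=ctrl.snapshot("wrist")[:,:,::-1]; b=ctrl.snapshot("scene")[120:290,200:400,::-1]
o=np.zeros((590,800,3),np.uint8); o[:300,:400]=cv2.resize(t[100:250,220:420],(400,300),interpolation=cv2.INTER_CUBIC); o[:340,400:]=cv2.resize(b,(400,340),interpolation=cv2.INTER_CUBIC); o[300:588,:384]=cv2.resize(w,(384,288))
cv2.imwrite("pics/v9.png",o)
S=(.602,-.306,.1245); print((proj(ctrl.calibration("top"),[[*w2(S,(x,y)),.026] for x in(-.085,.085) for y in(-.065,.065)])-[220,100])*2)
E
```

```text
t 41.3 pos [ 0.5089 -0.1445  0.1618] along 121.65 lat 2.26 push -0.6 F [-0.21 -0.63 -0.33] T [ 0.029 -0.038  0.073]
[[272.25688021 199.29043425]
 [144.34949477 219.15584047]
 [245.16595866  34.32183223]
 [118.62243055  54.172595  ]]
```

View pics/v9.png

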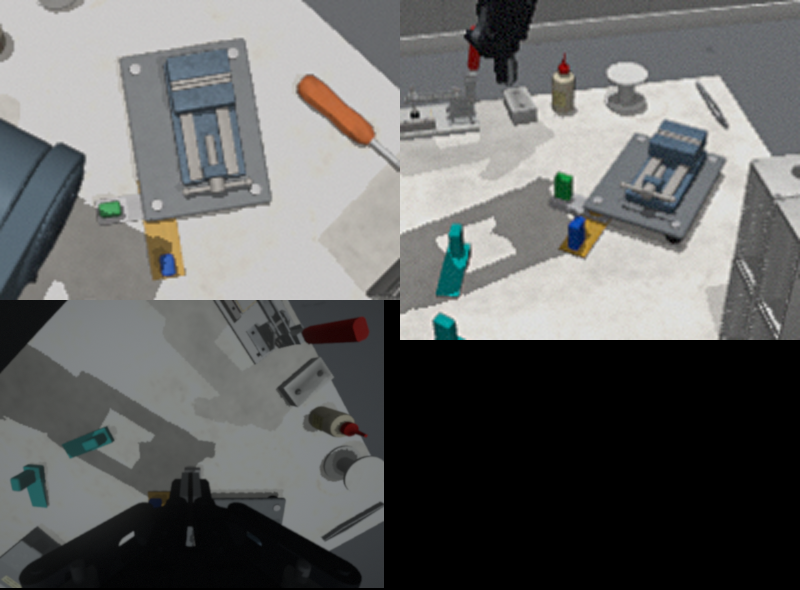

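The final views show the stand where it was (corners within a pixel or so of the start). The packer is under the corner, with its fin at (168,264), and the taper is at right angles to it, with its fin at (110,210). The bystanders look undisturbed and the arm is clear.

```bash
python3 -c "
from bench import ctrl
print(ctrl.sign_off())"
```

```text
the job is handed in; nothing more can be done
None
```

The job is handed in: both shims are in place under the brass foot and the corner held firm under the press test. No verdict was reported, so what follows is my own measurements.

- **Packer:** it went in along +x, lying flat. The foot is within about 2 mm of the seat centre across it, and within about 1–2 mm along it (estimated from the grip position and one wrist view).
- **Taper:** I slid the steel taper with the green fin in from the +y side. After letting go I pushed its tail with closed fingers until it resisted at about 4.7 N. By my estimate the nose was then about 28 mm past the foot's near rim.
- **Press test:** I pressed the corner to about 14 N for over half a second. It gave only about 0.2 mm over the last 11 N, so I saw no rocking. There were about 4–6 N of sideways force at the fingers during this.
- **Final pictures:** the stand was within a pixel or so of where it started, the shims were crossed at right angles under the foot, the bystanders looked undisturbed and the arm was clear.

**Not checked or not agreeing:**
- I did not push the taper again after the press, so its remaining load is inferred from the earlier push.
- Two measurements of the stand's position differed by about 3 mm; I used a compromise after a closer look.
- Force readings carried about 1 N of noise.

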